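# Lay a place for lunch

## Task

Lay the place at the cork mat for someone who sits at the robot's side of it: fork to the left of the bowl and spoon to the right, each lying on the mat level with the bowl and midway between the bowl's rim and the mat's side edge, parallel to that edge, tines and spoon bowl pointing away from the sitter. Also complete the row behind the mat: stand the spice jar next to the salt shaker and the jam jar next to the food can, each on the side towards the middle, in line with the two and about a finger's breadth (2 cm) clear of its neighbour. Leave the bowl, salt shaker, food can, mug and tumbler where they stand.

Things in the scene. Friction and masses are not known exactly. Their poses are not given: they have to be found in the camera images.
- place_mat: Cork place mat with a thin dark border, fixed to the worktop: 240 mm deep (its x) by 330 mm wide (its y), 3 mm thick. Origin: centre of its underside. Its x points away from the robot, its y to the left; it is turned up to 0.15 rad.
- bowl: White round bowl standing in the middle of the mat, rim diameter 166 mm, 58 mm high, foot 80 mm across. Loose; stays where it is. Origin: centre of its underside.
- fork: Metal fork lying on the worktop right of the mat, 204 mm long along its x with the tines at +x, 28 mm wide at the tines, 18 mm high as it lies (arched), 40 g. Origin: the middle of its length, on the underside. Grip it across at the origin, fingertips close to the surface (solid down to it there; the fingers close on about 22 mm, wider than it looks). Fork and spoon swap places.
- spoon: Metal spoon lying on the worktop right of the mat, 199 mm long along its x with its bowl at +x, 40 mm wide at the bowl end, 18 mm high as it lies (arched), 45 g. Origin: the middle of its length, on the underside. Grip it across at the origin, fingertips close to the surface (solid down to it there; the fingers close on about 31 mm, wider than it looks). Fork and spoon swap places.
- spice_jar: Slim spice jar with a dark cap, round, straight, 41 mm diameter, 105 mm high, 110 g, standing on the worktop left of the mat. It and the jam jar swap places. Its origin is the centre of its underside; z up.
- jam_jar: Glass jam jar with a wide flat lid, round, 62 to 65 mm diameter, 97 mm high, 360 g, standing on the worktop left of the mat. It and the spice jar swap places. Its origin is the centre of its underside; z up.
- shaker: Salt shaker with a rounded pierced top and no dark cap, round, 44 mm diameter, 90 mm high, leaning a few degrees, standing on the worktop behind the mat, at the left or at the right end of the row (165 mm beyond the mat's centre, 130 to 150 mm to one side; it and the food can swap ends). Stays. Its origin is the centre of its underside; z up.
- food_can: Food can, round, 57 mm diameter, 72 mm high, standing behind the mat at the other end of the row. Stays. Its origin is the centre of its underside; z up.
- mug: White mug, 66 mm high, standing further back. Bystander, stays. Its origin is the centre of its underside; z up.
- tumbler: Tapered plain metal tumbler, 76 mm wide, 102 mm high, standing further back. Bystander, stays. Its origin is the centre of its underside; z up.

How it is judged (in metres and radians):
At the end, for the whole second after the job is handed in: Fork left, spoon right on the mat: 124 mm (±15) beside its middle, ±25 mm front to back, parallel within 10 deg, heads away. Spice jar and jam jar upright in the row ±15 mm, inside of shaker and can, 5 to 36 mm clear. All released, at rest; bowl, shaker, can upright and moved under 12 mm (y of fork in the frame of place_mat between 0.109 and 0.139 m and x of fork in the frame of place_mat between -0.025 and 0.025 m and angle between the x axis of each of fork, spoon and the x axis of place_mat, either way round below 0.17 rad and angle between each of fork, spoon, spice_jar, jam_jar, bowl, shaker, food_can's own z axis and vertical below 0.15 rad and height (world z) of each of fork, spoon below 0.012 m and x of food_can in the frame of fork above 0.05 m and y of spoon in the frame of place_mat between -0.139 and -0.109 m and x of spoon in the frame of place_mat between -0.025 and 0.025 m and x of food_can in the frame of spoon above 0.05 m and horizontal distance between spice_jar and shaker between 0.048 and 0.079 m and x of spice_jar in the frame of place_mat between 0.15 and 0.18 m and y of spice_jar in the frame of place_mat between -0.115 and 0.115 m and height (world z) of each of spice_jar, jam_jar below 0.01 m and horizontal distance between jam_jar and food_can between 0.066 and 0.097 m and x of jam_jar in the frame of place_mat between 0.15 and 0.18 m and y of jam_jar in the frame of place_mat between -0.115 and 0.115 m and linear speed of each of fork, spoon, spice_jar, jam_jar below 0.02 m/s and contact force between the fingers and fork below 0.05 N and contact force between the fingers and spoon below 0.05 N and contact force between the fingers and spice_jar below 0.05 N and contact force between the fingers and jam_jar below 0.05 N and distance of each of bowl, shaker, food_can from where it was at the start of the episode below 0.012 m); the robot touches nothing.
It fails at once if the bowl is pushed or knocked out of its place (more than 15 mm) (distance of bowl from where it was at the start of the episode above 0.015 m).
It fails at once if the salt shaker is pushed or knocked out of its place (more than 15 mm) (distance of shaker from where it was at the start of the episode above 0.015 m).
It fails at once if the food can is pushed or knocked out of its place (more than 15 mm) (distance of food_can from where it was at the start of the episode above 0.015 m).
It fails at once if the mug is pushed or knocked out of its place (more than 20 mm) (distance of mug from where it was at the start of the episode above 0.02 m).
It fails at once if the tumbler is pushed or knocked out of its place (more than 20 mm) (distance of tumbler from where it was at the start of the episode above 0.02 m).
It also fails if it takes over 120 s, if anything falls off the work surface, if the arm or the gripper's body presses on something with over 40 N, if the wrist force passes 120 N, or if a joint passes its speed limit or range.

## Robot

A 6-joint arm with a two-finger parallel gripper is mounted at the origin on a cart in front of the work surface, level with it; the furniture and walls round the work are solid. World frame = base frame: x ahead of the robot, y to its left, z up, the work surface at z = 0. Lengths are in m, angles in degrees, forces in N, time in s.
With the tool pointing down it reaches from about 0.375 to 0.9 m from the base axis. Payload 3.1 kg.
Tool frame: the origin (TCP) lies on the front face of the gripper's body, between the roots of the fingers; the fingertips stand 70 mm ahead of it and the grasp point (between the pads) lies 51 mm ahead of it (bot.tip_extent is the distance from the TCP to the fingertips, in m); z points along the fingers, x is the direction in which the jaws open and shut, and the axes are right-handed (so a half turn about z gives the same grasp; the last joint's range is limited). The gripper opens to 87 mm and grips with 3 to 60 N. Pads are 19 mm wide; open, the fingers measure 117 mm over their backs; the gripper's body (75 mm by 190 mm) begins 51 mm behind the grasp point.
Start: joints at [-73.596, 30.224, 82.088, -0, 67.689, -10.227], TCP at [0.28, -0.559, 0.292] pointing down, gripper open.
Joint ranges: [-176.69, 176.69], [-43.24, 126.21], [12.49, 139.97], [-82, 262], [0, 151.66], [-163.58, 163.58]. Speed limits (degrees/s): [159.86, 159.86, 180, 180, 180, 180].

## Interface

Orientations are given as a 3x3 rotation matrix whose columns are the frame's x, y, z axes.
In Python, from rig import bot, viewer, ticket gives the robot as it stands. The module is installed in compiled form; this text tells all that it offers.
- The arm moves only by the tool arm_command, never from a script. Its argument "targets" is a list of rows, each an object with "rot": the turn, a rotation vector about the tool's x, y, z in degrees, a list of three; "offset": the shift along the tool's x, y, z in cm, a list of three; "gripper": the closure, from 0 (fully open) to 1 (shut). A call has 1 to 8 rows; each row is the pose to reach, as a shift and turn from the pose commanded when the call began, along the tool's axes at that moment; what a row does not reach only later rows make up. A row lasts 1/10 s, in which the tool goes at most 50 mm and 8.59 degrees, less where a joint would pass 70% of its speed; a pose out of reach is approached as far as the arm can. A call with a gripper value outside its range is refused whole. The fingers move at their own pace and stop on an object; the grip force is fixed at half the most. Time passes only in rows, so rows that repeat a pose let the fingers close. It gives the time, the measured TCP pose, the force and the opening at its end, in the units of the state.
- bot.read_state(): the state, without advancing time (a new reading comes with each control period).
- viewer.capture(name): name is "scene" or "top"; returns a dict with "frame" (400x640x3 uint8, red, green, blue), "fx", "fy", "cx", "cy" (pixels), "view" (4x4, takes a point from world to camera coordinates). Camera axes: x right, y down, z forward; pixel columns grow to the right and rows downward; lengths in m; the calibration is good to about 2 mm. A picture is of the moment at which its call begins. There is no depth.
- ticket.hand_in(): hands the job in, once; it reports no verdict.
The state is a dict: "time_s": time; "joint_positions": joint angles; "qvel": joint speeds; "tau": joint torques, N m; "position": TCP position; "tcp_rot": TCP orientation; "force": force on the tool from outside, world axes, zero at the start; "moment": the same for the moment, N m; "opening": opening from 0.0 (shut) to 1.0 (fully open).
Only numpy, scipy, OpenCV 4.12 (cv2) and the standard library are available. Lean on these libraries where they do the work, as an engineer would, in place of code of your own. Each camera call takes 0.05 s, during which the arm holds its last target. There are 200 camera calls.

## Working session

There is one attempt and no reset: what is moved stays moved. The work goes in short steps, Python scripts to look and compute and a tool call to move; the robot and the scene stay as the last step left them, time stands still between calls to the robot, and variables do not carry over. Pictures are saved under pics/ and viewed, about 12 in all and at most 16, crops included, and the job is handed in when it is done.

Besides the shell and the picture viewer there is one more tool, called after "Call:" by a JSON object that holds its "api" and its "payload". arm_command: Moves the arm, as the interface text tells. Its arguments: {"type":"object","properties":{"targets":{"type":"array"}},"required":["targets"]}

```bash
mkdir -p pics
python3 - <<'E'
from rig import bot, viewer
import cv2, json, numpy as np
s=bot.read_state(); print({k:np.round(s[k],3).tolist() for k in ("time_s","position","tcp_rot","force","opening")}, bot.tip_extent)
for n in ("scene","top"):
    c=viewer.capture(n); cv2.imwrite(f"pics/{n}0.png",c["frame"][:,:,::-1])
    np.savez(f"{n}.npz",**{k:c[k] for k in ("fx","fy","cx","cy","view")}); print(n,c["fx"],c["cx"],c["cy"],np.round(c["view"],3).tolist())
E
```

```text
{'time_s': 0.0, 'position': [0.28, -0.558, 0.291], 'tcp_rot': [[0.448, -0.894, -0.001], [-0.894, -0.448, 0.002], [-0.002, -0.0, -1.0]], 'force': [0.626, 0.135, 0.329], 'opening': 1.0} 0.0697
scene 475.6403865310372 316.41496425712546 197.77669188517223 [[-0.587, -0.809, 0.008, 0.31], [-0.377, 0.265, -0.888, 0.269], [0.716, -0.524, -0.461, 1.19], [0.0, 0.0, 0.0, 1.0]]
top 450.5573899574209 317.6705337057189 201.38315406567253 [[0.015, -1.0, -0.005, -0.037], [-0.999, -0.014, -0.04, 0.553], [0.04, 0.006, -0.999, 1.297], [0.0, 0.0, 0.0, 1.0]]
```

View pics/top0.png

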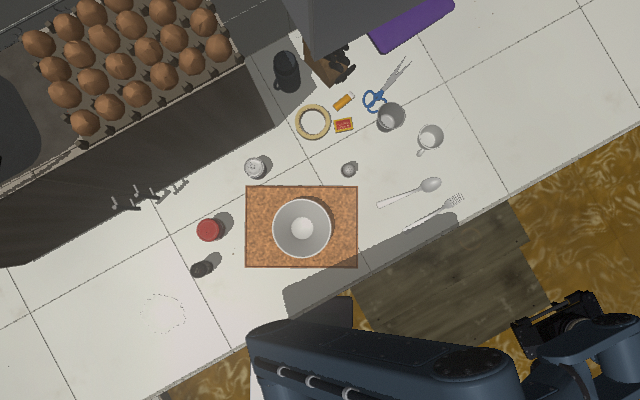

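View pics/scene0.png

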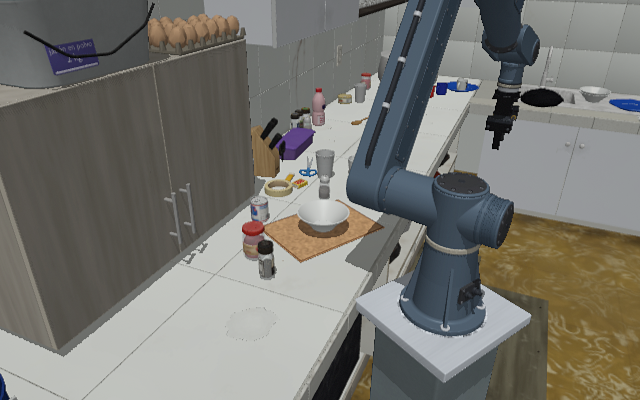

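The top view shows the mat at (246–357, 186–267), with the can behind left at (255,167) and the shaker behind right at (349,169). The jam jar (red lid) is at (208,230) and the spice jar at (202,269). The spoon runs (378,206)→(440,184) and the fork (405,227)→(463,196). The mug is at (430,136) and the tumbler at (391,117). The scene view shows a cabinet behind left.

Run:
```python
import cv2
f=cv2.imread("pics/top0.png")
cv2.imwrite("pics/cl.png",cv2.resize(f[150:290,180:380],None,fx=4,fy=4,interpolation=cv2.INTER_CUBIC))
cv2.imwrite("pics/cr.png",cv2.resize(f[150:250,360:480],None,fx=6,fy=6,interpolation=cv2.INTER_CUBIC))
```

```text
(no output)
```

View pics/cl.png

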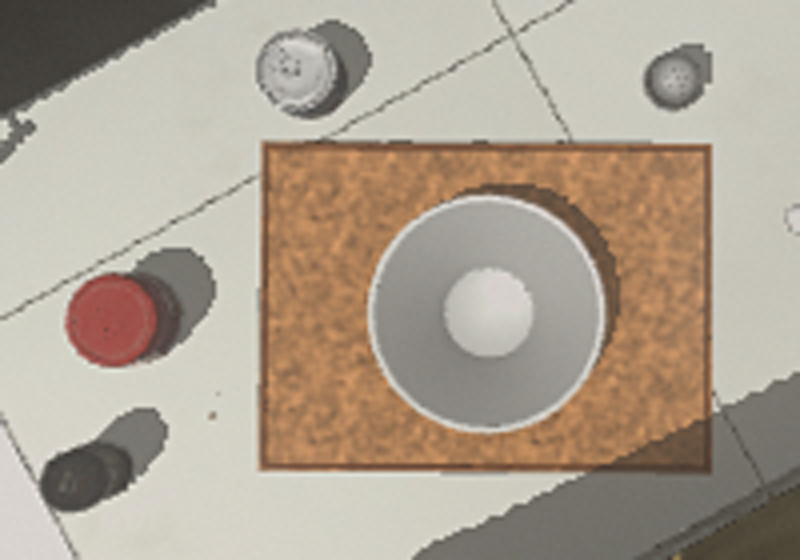

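View pics/cr.png

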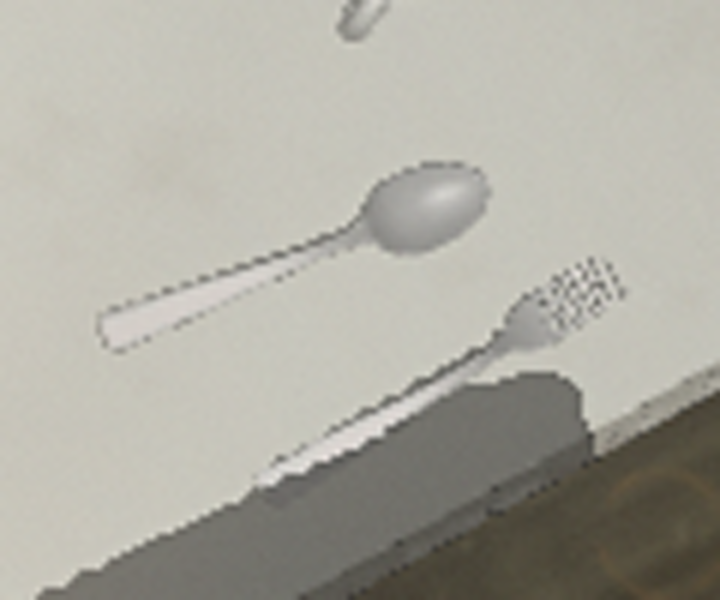

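```bash
cat > h.py <<'E'
import numpy as np
T=dict(np.load("top.npz")); S=dict(np.load("scene.npz"))
def ray(c,u,v,z):
    R,t=c["view"][:3,:3],c["view"][:3,3]; o=-R.T@t
    d=R.T@np.array([(u-c["cx"])/c["fx"],(v-c["cy"])/c["fy"],1]); return (o+d*(z-o[2])/d[2])[:2]
def pix(c,p):
    q=c["view"][:3,:3]@np.array(p)+c["view"][:3,3]; return np.array([c["fx"]*q[0]/q[2]+c["cx"],c["fy"]*q[1]/q[2]+c["cy"]])
E
cat > m.py <<'E'
from h import *
L=lambda u,v,z: ray(T,180+u/4-.4,150+v/4-.4,z)
C=lambda u,v,z: ray(T,360+u/6-.4,150+v/6-.4,z)
m=[L(u,v,.003) for u,v in((262,143),(712,145),(711,470),(262,470))]
mc=np.mean(m,0); ax=(m[0]-m[3]+m[1]-m[2]); a=np.arctan2(ax[1],ax[0])
print("mat",mc.round(4),"yaw",np.degrees(a).round(2),"size",np.linalg.norm(m[0]-m[1]),np.linalg.norm(m[0]-m[3]))
X=np.array([np.cos(a),np.sin(a)]);Y=np.array([-X[1],X[0]])
tomat=lambda p:np.array([(p-mc)@X,(p-mc)@Y]); fm=lambda x,y: mc+x*X+y*Y
if __name__=="__main__":
    for n,p in dict(bowl=L(488,314,.058),can=L(294,71,.072),shaker=L(674,77,.09),jam=L(111,320,.097),spice=L(74,480,.105)).items(): print(n,p.round(4),tomat(p).round(4))
    for n,h,t in (("spoon",C(489,188,.01),C(100,333,.01)),("fork",C(622,275,.01),C(265,487,.01))):
        d=h-t; print(n,((h+t)/2).round(4),"len",np.linalg.norm(d).round(4),"yaw",np.degrees(np.arctan2(d[1],d[0])).round(1))
    print("fork goal",fm(0,.124).round(4),"spoon goal",fm(0,-.124).round(4))
    can,sh=L(294,71,.072),L(674,77,.09)
    yc,ys=tomat(can)[1],tomat(sh)[1]
    print("jam goal",fm(.165,yc-.0815).round(4),"spice goal",fm(.165,ys+.0635).round(4))
E
python3 m.py
```

```text
mat [0.4804 0.0179] yaw 0.83 size 0.3292018272101026 0.23813267385268846
bowl [0.476  0.0146] [-0.0045 -0.0033]
can [0.6428 0.1515] [0.1643 0.1312]
shaker [ 0.6403 -0.1113] [ 0.158  -0.1315]
jam [0.469  0.2683] [-0.0078  0.2505]
spice [0.3618 0.2885] [-0.1147  0.2723]
spoon [ 0.5814 -0.293 ] len 0.2014 yaw -68.7
fork [ 0.5241 -0.3653] len 0.2013 yaw -58.6
fork goal [0.4786 0.1419] spoon goal [ 0.4822 -0.1061]
jam goal [0.6447 0.07  ] spice goal [ 0.6464 -0.0477]
```

```bash
cat > go.py <<'E'
# usage: go.py x y z yaw  (TCP target, jaw yaw deg) from measured pose
import sys,numpy as np
from rig import bot
from scipy.spatial.transform import Rotation as Ro
def go(x,y,z,yaw,P=None,R=None):
    if P is None:
        s=bot.read_state(); P,R=np.array(s["position"]),np.array(s["tcp_rot"])
    c,s_=np.cos(np.radians(yaw)),np.sin(np.radians(yaw))
    G=np.array([[c,s_,0],[s_,-c,0],[0,0,-1.]])
    p=np.array([x,y,z])
    print("offset",(100*R.T@(p-P)).round(2).tolist(),"rot",Ro.from_matrix(R.T@G).as_rotvec(degrees=True).round(2).tolist())
    return p,G
if __name__=="__main__":
    a=np.array(sys.argv[1:],float).reshape(-1,4); P=R=None
    for r in a: P,R=go(*r,P,R)
E
python3 go.py .524 -.365 .15 31.4  .524 -.365 .074 31.4
```

```text
offset [-6.3, -30.46, 14.16] rot [-0.11, 0.07, -94.77]
offset [0.0, 0.0, 7.6] rot [0.0, 0.0, 0.0]
```

Call:
{"api": "arm_command", "payload": {"targets": [{"offset": [-6.3, -30.5, 14.2], "rot": [0, 0, -94.8], "gripper": 0.2}, {"offset": [-6.3, -30.5, 14.2], "rot": [0, 0, -94.8], "gripper": 0.2}, {"offset": [-6.3, -30.5, 14.2], "rot": [0, 0, -94.8], "gripper": 0.2}, {"offset": [-6.3, -30.5, 14.2], "rot": [0, 0, -94.8], "gripper": 0.2}, {"offset": [-6.3, -30.5, 14.2], "rot": [0, 0, -94.8], "gripper": 0.2}, {"offset": [-6.3, -30.5, 14.2], "rot": [0, 0, -94.8], "gripper": 0.2}, {"offset": [-6.3, -30.5, 14.2], "rot": [0, 0, -94.8], "gripper": 0.2}, {"offset": [-6.3, -30.5, 14.2], "rot": [0, 0, -94.8], "gripper": 0.2}]}}

```text
time_s: 0.9
position: [0.5268, -0.3604, 0.1469]
tcp_rot: [[0.994, 0.105, -0.003], [0.105, -0.994, 0.005], [-0.003, -0.006, -1.0]]
force: [-1.2, 0.1, 0.3]
opening: 0.799
```

```bash
python3 go.py .524 -.365 .15 31.4
```

```text
offset [-0.32, 0.43, -0.32] rot [-0.35, 0.07, -25.35]
```

Call:
{"api": "arm_command", "payload": {"targets": [{"offset": [0, 0, 0], "rot": [0, 0, -25.4], "gripper": 0.2}, {"offset": [0, 0, 0], "rot": [0, 0, -25.4], "gripper": 0.2}, {"offset": [0, 0, 0], "rot": [0, 0, -25.4], "gripper": 0.2}, {"offset": [0, 0, 0], "rot": [0, 0, -25.4], "gripper": 0.2}, {"offset": [0, 0, 0], "rot": [0, 0, -25.4], "gripper": 0.2}]}}

```text
time_s: 1.4
position: [0.5244, -0.3655, 0.1499]
tcp_rot: [[0.861, 0.509, -0.001], [0.509, -0.861, 0.001], [-0.0, -0.001, -1.0]]
force: [0.3, 0.2, 0.8]
opening: 0.801
```

```bash
python3 go.py .524 -.365 .15 31.4
python3 - <<'E'
from rig import viewer
import cv2
f=viewer.capture("top")["frame"][:,:,::-1]; cv2.imwrite("pics/t1.png",cv2.resize(f[150:250,360:480],None,fx=6,fy=6,interpolation=cv2.INTER_CUBIC))
E
```

```text
offset [-0.01, -0.06, -0.01] rot [-0.04, 0.01, -0.79]
```

View pics/t1.png

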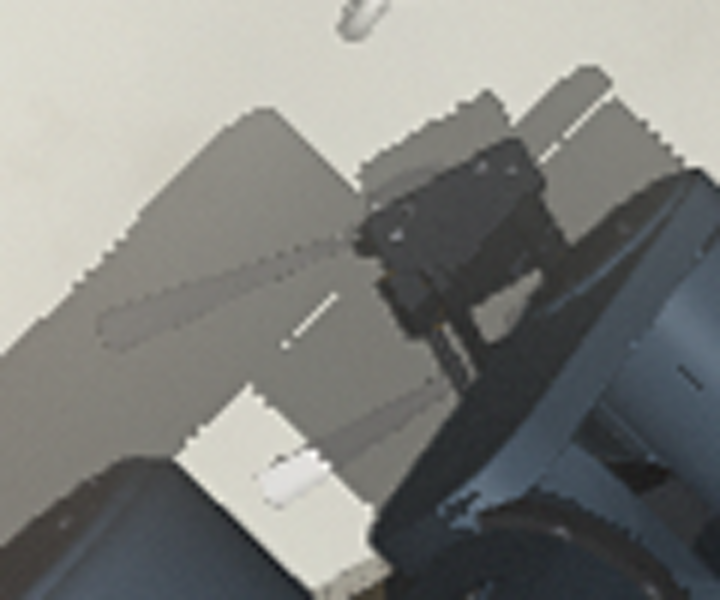

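Call:
{"api": "arm_command", "payload": {"targets": [{"offset": [0, 0, 4], "rot": [0, 0, -0.8], "gripper": 0.3}, {"offset": [0, 0, 6.5], "rot": [0, 0, -0.8], "gripper": 0.3}, {"offset": [0, 0, 7.6], "rot": [0, 0, -0.8], "gripper": 0.3}, {"offset": [0, 0, 7.6], "rot": [0, 0, -0.8], "gripper": 0.3}, {"offset": [0, 0, 7.6], "rot": [0, 0, -0.8], "gripper": 0.6}, {"offset": [0, 0, 7.6], "rot": [0, 0, -0.8], "gripper": 1}, {"offset": [0, 0, 7.6], "rot": [0, 0, -0.8], "gripper": 1}, {"offset": [0, 0, 7.6], "rot": [0, 0, -0.8], "gripper": 1}]}}

```text
time_s: 2.25
position: [0.525, -0.366, 0.0753]
tcp_rot: [[0.852, 0.524, 0.001], [0.524, -0.852, -0.001], [0.0, 0.002, -1.0]]
force: [-0.5, -0.2, -0.5]
opening: 0.42
```

Call:
{"api": "arm_command", "payload": {"targets": [{"offset": [0, 0, 0], "rot": [0, 0, 0], "gripper": 1}, {"offset": [0, 0, 0], "rot": [0, 0, 0], "gripper": 1}, {"offset": [0, 0, 0], "rot": [0, 0, 0], "gripper": 1}, {"offset": [0, 0, 0], "rot": [0, 0, 0], "gripper": 1}]}}

```text
time_s: 2.65
position: [0.5246, -0.3657, 0.0744]
tcp_rot: [[0.852, 0.524, 0.0], [0.524, -0.852, -0.0], [0.0, 0.0, -1.0]]
force: [0.8, 0.2, 0.4]
opening: 0.23
```

Call:
{"api": "arm_command", "payload": {"targets": [{"offset": [0, 0, -4], "rot": [0, 0, 0], "gripper": 1}, {"offset": [0, 0, -8], "rot": [0, 0, 0], "gripper": 1}, {"offset": [0, 0, -12], "rot": [0, 0, 0], "gripper": 1}, {"offset": [0, 0, -12], "rot": [0, 0, 0], "gripper": 1}]}}

```text
time_s: 3.05
position: [0.5271, -0.368, 0.2004]
tcp_rot: [[0.852, 0.524, 0.009], [0.524, -0.852, -0.009], [0.003, 0.012, -1.0]]
force: [0.5, -0.0, -0.2]
opening: 0.228
```

```bash
python3 go.py .4786 .1419 .194 90.8
```

```text
offset [22.58, -45.98, 0.15] rot [0.71, 0.2, -59.2]
```

Call:
{"api": "arm_command", "payload": {"targets": [{"offset": [22.6, -46, 0], "rot": [0, 0, -59.2], "gripper": 1}, {"offset": [22.6, -46, 0], "rot": [0, 0, -59.2], "gripper": 1}, {"offset": [22.6, -46, 0], "rot": [0, 0, -59.2], "gripper": 1}, {"offset": [22.6, -46, 0], "rot": [0, 0, -59.2], "gripper": 1}, {"offset": [22.6, -46, 0], "rot": [0, 0, -59.2], "gripper": 1}, {"offset": [22.6, -46, 0], "rot": [0, 0, -59.2], "gripper": 1}, {"offset": [22.6, -46, 0], "rot": [0, 0, -59.2], "gripper": 1}, {"offset": [22.6, -46, 0], "rot": [0, 0, -59.2], "gripper": 1}]}}

```text
time_s: 3.85
position: [0.486, 0.0344, 0.1937]
tcp_rot: [[-0.015, 1.0, -0.001], [1.0, 0.015, 0.0], [0.0, -0.001, -1.0]]
force: [0.1, 0.1, -0.1]
opening: 0.226
```

Call:
{"api": "arm_command", "payload": {"targets": [{"offset": [10.2, 0, 0], "rot": [0, 0, 0], "gripper": 1}, {"offset": [10.2, 0, 0], "rot": [0, 0, 0], "gripper": 1}, {"offset": [10.2, 0, 0], "rot": [0, 0, 0], "gripper": 1}, {"offset": [10.2, 0, 0], "rot": [0, 0, 0], "gripper": 1}, {"offset": [10.2, 0, 0], "rot": [0, 0, 0], "gripper": 1}]}}

```text
time_s: 4.35
position: [0.4852, 0.1338, 0.1938]
tcp_rot: [[-0.013, 1.0, -0.001], [1.0, 0.013, -0.0], [-0.0, -0.001, -1.0]]
force: [-0.2, -0.2, -0.7]
opening: 0.228
```

```bash
python3 go.py .4786 .1419 .0775 90.8
```

```text
offset [0.82, -0.64, 11.63] rot [-0.05, 0.02, -0.03]
```

Check the fork's hang before lowering.

Run:
```python
from rig import viewer
import cv2,numpy as np
a=viewer.capture("top")["frame"][:,:,::-1]; b=viewer.capture("scene")["frame"][:,:,::-1]
o=np.vstack([cv2.resize(a[150:290,200:360],(560,490))[:300]*1,cv2.resize(b[180:265,230:390],(560,298))]); cv2.imwrite("pics/t2.png",o)
```

```text
(no output)
```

View pics/t2.png

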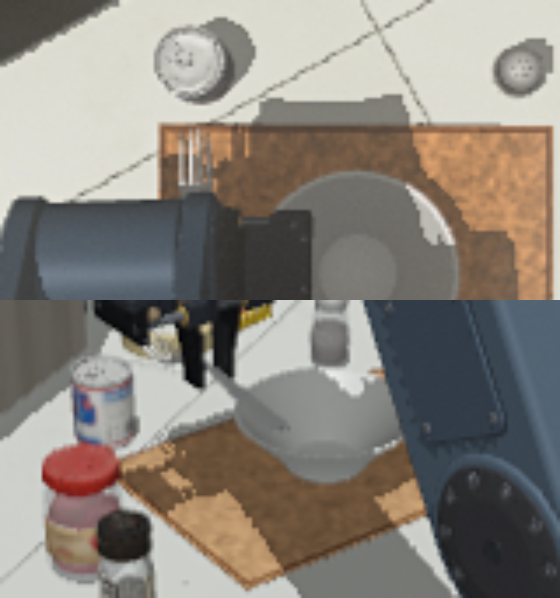

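The fork is gripped with its tines forward and parallel to the mat edge, so I'm lowering it.

Call:
{"api": "arm_command", "payload": {"targets": [{"offset": [0.8, -0.6, 4], "rot": [0, 0, 0], "gripper": 1}, {"offset": [0.8, -0.6, 8], "rot": [0, 0, 0], "gripper": 1}, {"offset": [0.8, -0.6, 10], "rot": [0, 0, 0], "gripper": 1}, {"offset": [0.8, -0.6, 11], "rot": [0, 0, 0], "gripper": 1}, {"offset": [0.8, -0.6, 11.6], "rot": [0, 0, 0], "gripper": 1}, {"offset": [0.8, -0.6, 11.6], "rot": [0, 0, 0], "gripper": 1}, {"offset": [0.8, -0.6, 11.6], "rot": [0, 0, 0], "gripper": 1}]}}

```text
time_s: 5.15
position: [0.48, 0.1422, 0.0791]
tcp_rot: [[-0.013, 1.0, 0.002], [1.0, 0.013, 0.0], [0.0, 0.002, -1.0]]
force: [-0.3, 0.7, 0.4]
opening: 0.229
```

Call:
{"api": "arm_command", "payload": {"targets": [{"offset": [0, 0, 0], "rot": [0, 0, 0], "gripper": 0.58}, {"offset": [0, 0, 0], "rot": [0, 0, 0], "gripper": 0.58}, {"offset": [0, 0, 0], "rot": [0, 0, 0], "gripper": 0.58}, {"offset": [0, 0, 0], "rot": [0, 0, 0], "gripper": 0.58}, {"offset": [0, 0, -5], "rot": [0, 0, 0], "gripper": 0.58}, {"offset": [0, 0, -10], "rot": [0, 0, 0], "gripper": 0.58}, {"offset": [0, 0, -12], "rot": [0, 0, 0], "gripper": 0.58}]}}

```text
time_s: 5.85
position: [0.4808, 0.1427, 0.2015]
tcp_rot: [[-0.014, 1.0, 0.005], [1.0, 0.014, 0.0], [0.0, 0.005, -1.0]]
force: [-0.1, 0.6, 0.2]
opening: 0.413
```

```bash
python3 go.py .5814 -.293 .18 21.3
```

```text
offset [-43.71, 9.44, 2.18] rot [0.26, -0.2, 69.5]
```

Call:
{"api": "arm_command", "payload": {"targets": [{"offset": [-43.7, 9.4, 0], "rot": [0, 0, 69.5], "gripper": 0.3}, {"offset": [-43.7, 9.4, 0], "rot": [0, 0, 69.5], "gripper": 0.3}, {"offset": [-43.7, 9.4, 0], "rot": [0, 0, 69.5], "gripper": 0.3}, {"offset": [-43.7, 9.4, 0], "rot": [0, 0, 69.5], "gripper": 0.3}, {"offset": [-43.7, 9.4, 0], "rot": [0, 0, 69.5], "gripper": 0.3}, {"offset": [-43.7, 9.4, 0], "rot": [0, 0, 69.5], "gripper": 0.3}, {"offset": [-43.7, 9.4, 0], "rot": [0, 0, 69.5], "gripper": 0.3}, {"offset": [-43.7, 9.4, 0], "rot": [0, 0, 69.5], "gripper": 0.3}]}}

```text
time_s: 6.65
position: [0.5687, -0.2493, 0.1982]
tcp_rot: [[0.929, 0.369, -0.0], [0.369, -0.929, 0.0], [-0.0, -0.0, -1.0]]
force: [1.6, 0.5, 0.5]
opening: 0.696
```

```bash
python3 - <<'E'
from rig import viewer
import cv2
a=viewer.capture("top")["frame"][:,:,::-1]; cv2.imwrite("pics/t3.png",cv2.resize(a[150:290,180:380],None,fx=4,fy=4,interpolation=cv2.INTER_CUBIC))
E
python3 go.py .5814 -.293 .074 21.3
```

```text
offset [-0.39, 3.41, 12.54] rot [0.67, -0.2, -0.12]
```

View pics/t3.png

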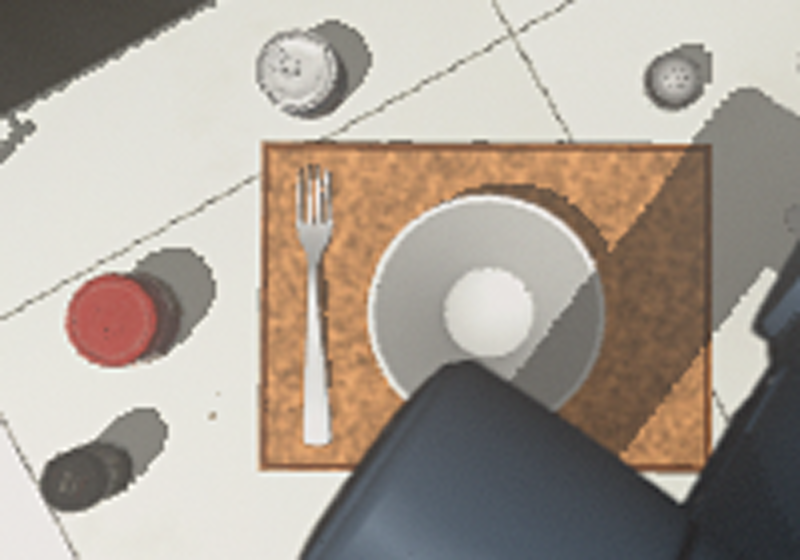

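The fork lies right: ends at (315,165) and (317,445), parallel to the edge, tines away. Now the spoon.

Call:
{"api": "arm_command", "payload": {"targets": [{"offset": [-0.4, 3.4, 4], "rot": [0, 0, 0], "gripper": 0.3}, {"offset": [-0.4, 3.4, 5], "rot": [0, 0, 0], "gripper": 0.3}, {"offset": [-0.4, 3.4, 5], "rot": [0, 0, 0], "gripper": 0.3}, {"offset": [-0.4, 3.4, 5], "rot": [0, 0, 0], "gripper": 0.3}]}}

```text
time_s: 7.1
position: [0.5773, -0.279, 0.1481]
tcp_rot: [[0.927, 0.376, -0.001], [0.376, -0.927, 0.001], [-0.001, -0.002, -1.0]]
force: [1.6, 0.3, 0.0]
opening: 0.699
```

```bash
python3 go.py .5814 -.293 .074 21.3
```

```text
offset [-0.14, 1.46, 7.41] rot [-0.1, 0.05, 0.78]
```

Call:
{"api": "arm_command", "payload": {"targets": [{"offset": [-0.1, 1.5, 3], "rot": [0, 0, 0.8], "gripper": 0.3}, {"offset": [-0.1, 1.5, 6], "rot": [0, 0, 0.8], "gripper": 0.3}, {"offset": [-0.1, 1.5, 7.4], "rot": [0, 0, 0.8], "gripper": 0.3}, {"offset": [-0.1, 1.5, 7.4], "rot": [0, 0, 0.8], "gripper": 0.3}, {"offset": [-0.1, 1.5, 7.4], "rot": [0, 0, 0.8], "gripper": 0.3}]}}

```text
time_s: 7.6
position: [0.583, -0.2941, 0.0754]
tcp_rot: [[0.932, 0.363, 0.001], [0.363, -0.932, -0.001], [0.001, 0.001, -1.0]]
force: [-1.2, 0.3, -0.2]
opening: 0.698
```

Call:
{"api": "arm_command", "payload": {"targets": [{"offset": [0, 0, 0], "rot": [0, 0, 0], "gripper": 0.5}, {"offset": [0, 0, 0], "rot": [0, 0, 0], "gripper": 1}, {"offset": [0, 0, 0], "rot": [0, 0, 0], "gripper": 1}, {"offset": [0, 0, 0], "rot": [0, 0, 0], "gripper": 1}, {"offset": [0, 0, 0], "rot": [0, 0, 0], "gripper": 1}, {"offset": [0, 0, 0], "rot": [0, 0, 0], "gripper": 1}]}}

```text
time_s: 8.2
position: [0.5826, -0.2949, 0.0747]
tcp_rot: [[0.932, 0.362, 0.0], [0.362, -0.932, -0.0], [0.0, 0.0, -1.0]]
force: [-0.4, 0.1, 2.3]
opening: 0.348
```

```bash
python3 go.py .5814 -.293 .184 21.3 .4823 -.112 .184 90.8 .4823 -.112 .0775 90.8
```

```text
offset [-0.04, -0.21, -10.93] rot [0.03, -0.01, -0.06]
offset [-2.66, -20.46, 0.0] rot [0.0, 0.0, -69.5]
offset [0.0, 0.0, 10.65] rot [0.0, 0.0, 0.0]
```

Call:
{"api": "arm_command", "payload": {"targets": [{"offset": [0, -0.2, -4], "rot": [0, 0, 0], "gripper": 1}, {"offset": [0, -0.2, -8], "rot": [0, 0, 0], "gripper": 1}, {"offset": [0, -0.2, -11], "rot": [0, 0, 0], "gripper": 1}, {"offset": [0, -0.2, -11], "rot": [0, 0, 0], "gripper": 1}]}}

```text
time_s: 8.6
position: [0.5841, -0.2944, 0.1891]
tcp_rot: [[0.932, 0.362, 0.008], [0.362, -0.932, -0.006], [0.005, 0.008, -1.0]]
force: [0.3, 0.2, 0.2]
opening: 0.348
```

Call:
{"api": "arm_command", "payload": {"targets": [{"offset": [-2.7, -20.5, 0], "rot": [0, 0, -69.5], "gripper": 1}, {"offset": [-2.7, -20.5, 0], "rot": [0, 0, -69.5], "gripper": 1}, {"offset": [-2.7, -20.5, 0], "rot": [0, 0, -69.5], "gripper": 1}, {"offset": [-2.7, -20.5, 0], "rot": [0, 0, -69.5], "gripper": 1}, {"offset": [-2.7, -20.5, 0], "rot": [0, 0, -69.5], "gripper": 1}, {"offset": [-2.7, -20.5, 0], "rot": [0, 0, -69.5], "gripper": 1}, {"offset": [-2.7, -20.5, 0], "rot": [0, 0, -69.5], "gripper": 1}, {"offset": [-2.7, -20.5, 0], "rot": [0, 0, -69.5], "gripper": 1}]}}

```text
time_s: 9.4
position: [0.4817, -0.111, 0.1834]
tcp_rot: [[-0.006, 1.0, -0.002], [1.0, 0.006, 0.001], [0.001, -0.002, -1.0]]
force: [-0.3, -0.2, -1.1]
opening: 0.347
```

Call:
{"api": "arm_command", "payload": {"targets": [{"offset": [0, 0, 0], "rot": [0, 0, 0], "gripper": 1}, {"offset": [0, 0, 0], "rot": [0, 0, 0], "gripper": 1}]}}

```text
time_s: 9.6
position: [0.482, -0.1113, 0.1836]
tcp_rot: [[0.004, 1.0, -0.001], [1.0, -0.004, 0.001], [0.001, -0.001, -1.0]]
force: [-0.0, -0.3, -0.4]
opening: 0.349
```

```bash
python3 go.py .4823 -.112 .0775 90.8;  python3 - <<'E'
from rig import viewer
import cv2,numpy as np
a=viewer.capture("top")["frame"][:,:,::-1]; b=viewer.capture("scene")["frame"][:,:,::-1]
o=np.vstack([cv2.resize(a[150:235,260:420],(560,298)),cv2.resize(b[160:245,250:410],(560,298))]); cv2.imwrite("pics/t4.png",o)
E
```

```text
offset [-0.07, 0.05, 10.61] rot [-0.08, -0.04, -1.01]
```

View pics/t4.png

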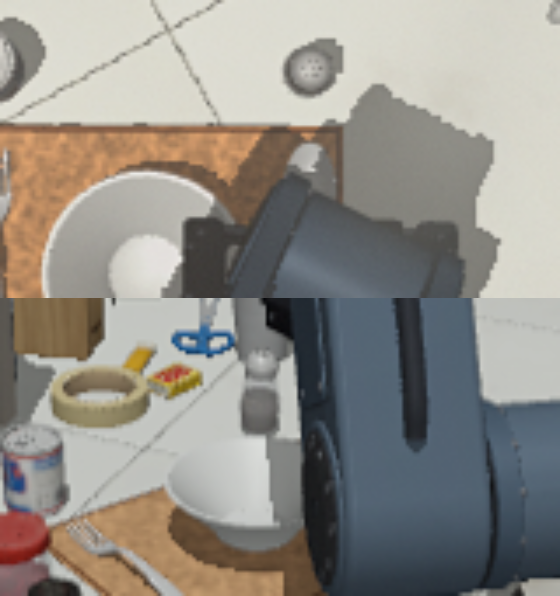

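The spoon is held with its bowl pointing away, clear of the bowl rim. Lowering it and releasing with a narrow opening.

Call:
{"api": "arm_command", "payload": {"targets": [{"offset": [0, 0, 4], "rot": [0, 0, -1], "gripper": 1}, {"offset": [0, 0, 8], "rot": [0, 0, -1], "gripper": 1}, {"offset": [0, 0, 10], "rot": [0, 0, -1], "gripper": 1}, {"offset": [0, 0, 10.6], "rot": [0, 0, -1], "gripper": 1}, {"offset": [0, 0, 10.6], "rot": [0, 0, -1], "gripper": 1}, {"offset": [0, 0, 10.6], "rot": [0, 0, -1], "gripper": 1}]}}

```text
time_s: 10.3
position: [0.4827, -0.1117, 0.0786]
tcp_rot: [[-0.016, 1.0, 0.001], [1.0, 0.016, -0.0], [-0.0, 0.001, -1.0]]
force: [0.2, 0.4, 0.0]
opening: 0.349
```

Call:
{"api": "arm_command", "payload": {"targets": [{"offset": [0, 0, 0], "rot": [0, 0, 0], "gripper": 0.53}, {"offset": [0, 0, 0], "rot": [0, 0, 0], "gripper": 0.53}, {"offset": [0, 0, 0], "rot": [0, 0, 0], "gripper": 0.53}, {"offset": [0, 0, 0], "rot": [0, 0, 0], "gripper": 0.53}, {"offset": [0, 0, -5], "rot": [0, 0, 0], "gripper": 0.53}, {"offset": [0, 0, -10], "rot": [0, 0, 0], "gripper": 0.53}, {"offset": [0, 0, -15], "rot": [0, 0, 0], "gripper": 0.53}, {"offset": [0, 0, -15], "rot": [0, 0, 0], "gripper": 0.53}]}}

```text
time_s: 11.1
position: [0.4856, -0.1129, 0.2342]
tcp_rot: [[-0.017, 1.0, 0.012], [1.0, 0.018, -0.006], [-0.006, 0.012, -1.0]]
force: [0.4, -0.1, 0.6]
opening: 0.468
```

```bash
python3 go.py .469 .268 .225 0.8
```

```text
offset [38.11, -1.0, 0.67] rot [0.84, -0.28, 90.2]
```

Call:
{"api": "arm_command", "payload": {"targets": [{"offset": [38.1, -1, 0], "rot": [0, 0, 90], "gripper": 0}, {"offset": [38.1, -1, 0], "rot": [0, 0, 90], "gripper": 0}, {"offset": [38.1, -1, 0], "rot": [0, 0, 90], "gripper": 0}, {"offset": [38.1, -1, 0], "rot": [0, 0, 90], "gripper": 0}, {"offset": [38.1, -1, 0], "rot": [0, 0, 90], "gripper": 0}, {"offset": [38.1, -1, 0], "rot": [0, 0, 90], "gripper": 0}, {"offset": [38.1, -1, 0], "rot": [0, 0, 90], "gripper": 0}, {"offset": [38.1, -1, 0], "rot": [0, 0, 90], "gripper": 0}]}}

```text
time_s: 11.9
position: [0.467, 0.2393, 0.2275]
tcp_rot: [[0.861, 0.508, -0.001], [0.508, -0.861, -0.0], [-0.001, -0.0, -1.0]]
force: [0.4, -0.6, -0.9]
opening: 0.991
```

Call:
{"api": "arm_command", "payload": {"targets": [{"offset": [0, 0, 0], "rot": [0, 0, 20], "gripper": 0}, {"offset": [0, 0, 0], "rot": [0, 0, 20], "gripper": 0}, {"offset": [0, 0, 0], "rot": [0, 0, 20], "gripper": 0}, {"offset": [0, 0, 0], "rot": [0, 0, 20], "gripper": 0}]}}

```text
time_s: 12.3
position: [0.4672, 0.2378, 0.2275]
tcp_rot: [[0.982, 0.189, -0.002], [0.189, -0.982, -0.0], [-0.002, 0.0, -1.0]]
force: [-0.4, -0.4, 0.5]
opening: 1.004
```

```bash
python3 go.py .469 .268 .122 0.8
```

```text
offset [0.76, -2.93, 10.55] rot [0.01, 0.09, 10.12]
```

Call:
{"api": "arm_command", "payload": {"targets": [{"offset": [0.8, -2.9, 0], "rot": [0, 0, 10], "gripper": 0}, {"offset": [0.8, -2.9, 0], "rot": [0, 0, 10], "gripper": 0}, {"offset": [0.8, -2.9, 0], "rot": [0, 0, 10], "gripper": 0}, {"offset": [0.8, -2.9, 0], "rot": [0, 0, 10], "gripper": 0}]}}

```text
time_s: 12.7
position: [0.4698, 0.2671, 0.2279]
tcp_rot: [[1.0, 0.017, -0.001], [0.017, -1.0, -0.001], [-0.001, 0.001, -1.0]]
force: [-0.5, -0.3, -0.7]
opening: 0.995
```

```bash
python3 go.py .469 .268 .122 0.8
```

```text
offset [-0.07, -0.1, 10.59] rot [0.04, 0.07, 0.17]
```

Call:
{"api": "arm_command", "payload": {"targets": [{"offset": [-0.1, -0.1, 4], "rot": [0, 0, 0], "gripper": 0}, {"offset": [-0.1, -0.1, 7], "rot": [0, 0, 0], "gripper": 0}, {"offset": [-0.1, -0.1, 9], "rot": [0, 0, 0], "gripper": 0}, {"offset": [-0.1, -0.1, 10.6], "rot": [0, 0, 0], "gripper": 0}, {"offset": [-0.1, -0.1, 10.6], "rot": [0, 0, 0], "gripper": 0}, {"offset": [-0.1, -0.1, 10.6], "rot": [0, 0, 0], "gripper": 0.2}, {"offset": [-0.1, -0.1, 10.6], "rot": [0, 0, 0], "gripper": 1}, {"offset": [-0.1, -0.1, 10.6], "rot": [0, 0, 0], "gripper": 1}]}}

```text
time_s: 13.5
position: [0.4699, 0.2688, 0.1233]
tcp_rot: [[1.0, 0.015, 0.002], [0.015, -1.0, 0.001], [0.002, -0.001, -1.0]]
force: [-0.8, -0.1, 0.7]
opening: 0.807
```

Call:
{"api": "arm_command", "payload": {"targets": [{"offset": [0, 0, 0], "rot": [0, 0, 0], "gripper": 1}, {"offset": [0, 0, 0], "rot": [0, 0, 0], "gripper": 1}, {"offset": [0, 0, 0], "rot": [0, 0, 0], "gripper": 1}]}}

```text
time_s: 13.8
position: [0.4692, 0.2688, 0.1231]
tcp_rot: [[1.0, 0.016, 0.001], [0.016, -1.0, 0.0], [0.001, -0.0, -1.0]]
force: [-1.6, 0.0, 5.0]
opening: 0.723
```

```bash
python3 go.py .469 .267 .26 0.8  .645 .07 .26 0.8
```

```text
offset [-0.02, 0.17, -13.7] rot [-0.01, -0.03, 0.09]
offset [17.32, 19.94, 0.0] rot [0.0, 0.0, 0.0]
```

Call:
{"api": "arm_command", "payload": {"targets": [{"offset": [0, 0, -4], "rot": [0, 0, 0], "gripper": 1}, {"offset": [0, 0, -8], "rot": [0, 0, 0], "gripper": 1}, {"offset": [0, 0, -11], "rot": [0, 0, 0], "gripper": 1}, {"offset": [0, 0, -11], "rot": [0, 0, 0], "gripper": 1}]}}

```text
time_s: 14.2
position: [0.4714, 0.2695, 0.2359]
tcp_rot: [[1.0, 0.016, 0.009], [0.016, -1.0, 0.003], [0.009, -0.003, -1.0]]
force: [1.5, 1.0, -3.4]
opening: 0.721
```

Call:
{"api": "arm_command", "payload": {"targets": [{"offset": [2, 5, 0], "rot": [0, 0, 0], "gripper": 1}, {"offset": [4.5, 9, 0], "rot": [0, 0, 0], "gripper": 1}, {"offset": [8, 13, 0], "rot": [0, 0, 0], "gripper": 1}, {"offset": [11, 16, 0], "rot": [0, 0, 0], "gripper": 1}, {"offset": [14.5, 18.5, 0], "rot": [0, 0, 0], "gripper": 1}, {"offset": [17.3, 20.1, 0], "rot": [0, 0, 0], "gripper": 1}, {"offset": [17.3, 20.1, 0], "rot": [0, 0, 0], "gripper": 1}, {"offset": [17.3, 20.1, 0], "rot": [0, 0, 0], "gripper": 1}]}}

```text
time_s: 15.0
position: [0.6442, 0.0698, 0.2294]
tcp_rot: [[1.0, 0.014, -0.005], [0.014, -1.0, 0.001], [-0.005, -0.001, -1.0]]
force: [-1.3, 0.6, -3.6]
opening: 0.719
```

```bash
python3 go.py .645 .07 .124 0.8;  python3 - <<'E'
from rig import viewer
import cv2,numpy as np
a=viewer.capture("top")["frame"][:,:,::-1]; b=viewer.capture("scene")["frame"][:,:,::-1]
o=np.vstack([cv2.resize(a[110:210,220:380],(480,300)),cv2.resize(b[140:240,230:390],(480,300))]); cv2.imwrite("pics/t5.png",o)
E
```

```text
offset [0.14, -0.01, 10.54] rot [-0.04, 0.31, 0.0]
```

View pics/t5.png

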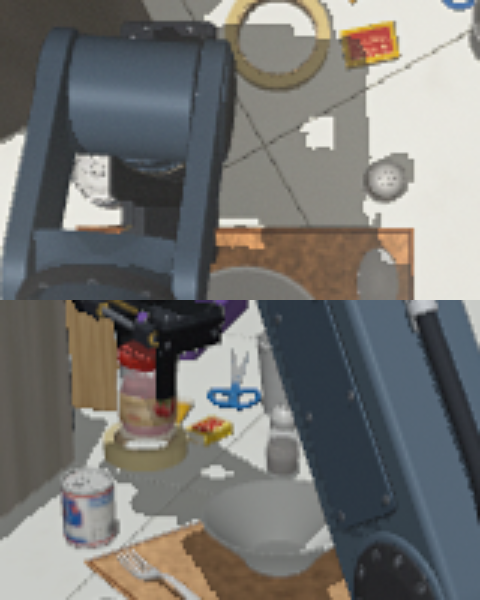

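The jam jar hangs upright, to the right of the can, and the salt shaker and can are unmoved. Lowering it.

Call:
{"api": "arm_command", "payload": {"targets": [{"offset": [0.1, 0, 4], "rot": [0, 0, 0], "gripper": 1}, {"offset": [0.1, 0, 7.5], "rot": [0, 0, 0], "gripper": 1}, {"offset": [0.1, 0, 9.5], "rot": [0, 0, 0], "gripper": 1}, {"offset": [0.1, 0, 10.2], "rot": [0, 0, 0], "gripper": 1}, {"offset": [0.1, 0, 10.6], "rot": [0, 0, 0], "gripper": 1}, {"offset": [0.1, 0, 10.6], "rot": [0, 0, 0], "gripper": 1}, {"offset": [0.1, 0, 10.6], "rot": [0, 0, 0], "gripper": 1}]}}

```text
time_s: 15.8
position: [0.6471, 0.0706, 0.1277]
tcp_rot: [[1.0, 0.016, 0.003], [0.016, -1.0, -0.0], [0.003, 0.0, -1.0]]
force: [0.1, -0.0, -2.4]
opening: 0.717
```

Call:
{"api": "arm_command", "payload": {"targets": [{"offset": [0, 0, 0], "rot": [0, 0, 0], "gripper": 0.1}, {"offset": [0, 0, 0], "rot": [0, 0, 0], "gripper": 0.05}, {"offset": [0, 0, 0], "rot": [0, 0, 0], "gripper": 0.05}, {"offset": [0, 0, 0], "rot": [0, 0, 0], "gripper": 0.05}, {"offset": [0, 0, -4], "rot": [0, 0, 0], "gripper": 0.05}, {"offset": [0, 0, -8], "rot": [0, 0, 0], "gripper": 0.05}, {"offset": [0, 0, -11], "rot": [0, 0, 0], "gripper": 0.05}, {"offset": [0, 0, -11], "rot": [0, 0, 0], "gripper": 0.05}]}}

```text
time_s: 16.6
position: [0.6492, 0.0702, 0.242]
tcp_rot: [[1.0, 0.015, 0.011], [0.015, -1.0, -0.001], [0.011, 0.001, -1.0]]
force: [0.4, -0.1, 0.6]
opening: 0.951
```

```bash
python3 go.py .645 .07 .235 0.8 .362 .2885 .235 0.8
```

```text
offset [-0.43, 0.02, 0.69] rot [0.05, -0.65, 0.08]
offset [-27.99, -22.24, 0.0] rot [0.0, 0.0, 0.0]
```

Call:
{"api": "arm_command", "payload": {"targets": [{"offset": [-28.2, -22.2, 0], "rot": [0, 0, 0], "gripper": 0.1}, {"offset": [-28.2, -22.2, 0], "rot": [0, 0, 0], "gripper": 0.1}, {"offset": [-28.2, -22.2, 0], "rot": [0, 0, 0], "gripper": 0.1}, {"offset": [-28.2, -22.2, 0], "rot": [0, 0, 0], "gripper": 0.1}, {"offset": [-28.2, -22.2, 0], "rot": [0, 0, 0], "gripper": 0.1}, {"offset": [-28.2, -22.2, 0], "rot": [0, 0, 0], "gripper": 0.1}, {"offset": [-28.2, -22.2, 0], "rot": [0, 0, 0], "gripper": 0.1}, {"offset": [-28.2, -22.2, 0], "rot": [0, 0, 0], "gripper": 0.1}]}}

```text
time_s: 17.4
position: [0.3551, 0.2891, 0.2354]
tcp_rot: [[1.0, 0.02, -0.006], [0.02, -1.0, -0.002], [-0.006, 0.002, -1.0]]
force: [0.5, -0.3, 0.4]
opening: 0.903
```

Call:
{"api": "arm_command", "payload": {"targets": [{"offset": [0, 0, 0], "rot": [0, 0, 0], "gripper": 0.1}, {"offset": [0, 0, 0], "rot": [0, 0, 0], "gripper": 0.1}]}}

```text
time_s: 17.6
position: [0.3621, 0.2879, 0.2362]
tcp_rot: [[1.0, 0.015, 0.001], [0.015, -1.0, 0.0], [0.001, -0.0, -1.0]]
force: [0.0, -0.7, -0.1]
opening: 0.901
```

```bash
python3 go.py .362 .2885 .13 0.8;  python3 - <<'E'
from rig import viewer
import cv2,numpy as np
a=viewer.capture("top")["frame"][:,:,::-1]
cv2.imwrite("pics/t6.png",cv2.resize(a[150:290,180:380],None,fx=4,fy=4,interpolation=cv2.INTER_CUBIC))
E
```

```text
offset [-0.03, -0.06, 10.62] rot [-0.01, -0.08, 0.09]
```

View pics/t6.png

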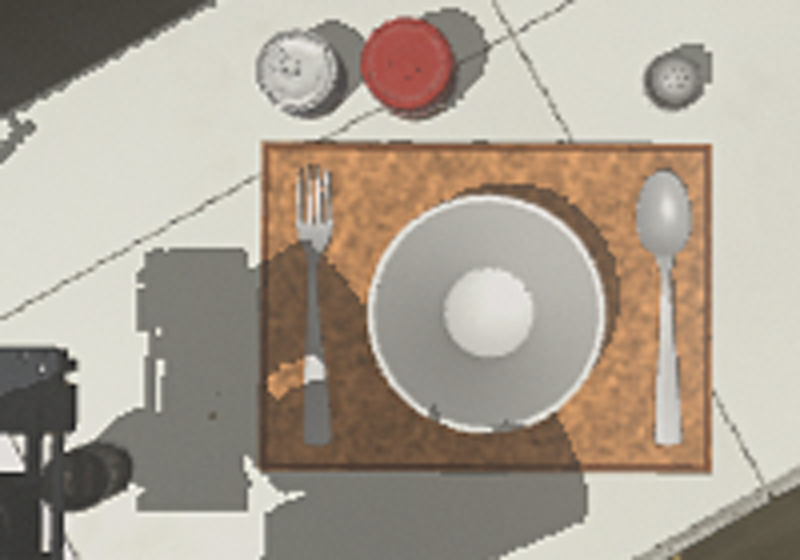

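The jam jar stands beside the can with its lid centre at (407,63). The spoon lies at x≈665, spanning y 168–445, and the fork is unchanged. Picking the spice jar.

Call:
{"api": "arm_command", "payload": {"targets": [{"offset": [0, 0, 4], "rot": [0, 0, 0], "gripper": 0.2}, {"offset": [0, 0, 7], "rot": [0, 0, 0], "gripper": 0.2}, {"offset": [0, 0, 9], "rot": [0, 0, 0], "gripper": 0.2}, {"offset": [0, 0, 10.6], "rot": [0, 0, 0], "gripper": 0.3}, {"offset": [0, 0, 10.6], "rot": [0, 0, 0], "gripper": 0.4}, {"offset": [0, 0, 10.6], "rot": [0, 0, 0], "gripper": 0.5}, {"offset": [0, 0, 10.6], "rot": [0, 0, 0], "gripper": 1}, {"offset": [0, 0, 10.6], "rot": [0, 0, 0], "gripper": 1}]}}

```text
time_s: 18.45
position: [0.3616, 0.288, 0.1311]
tcp_rot: [[1.0, 0.015, 0.002], [0.015, -1.0, 0.001], [0.002, -0.001, -1.0]]
force: [-0.8, -0.7, -1.1]
opening: 0.464
```

Call:
{"api": "arm_command", "payload": {"targets": [{"offset": [0, 0, 0], "rot": [0, 0, 0], "gripper": 1}, {"offset": [0, 0, 0], "rot": [0, 0, 0], "gripper": 1}, {"offset": [0, 0, 0], "rot": [0, 0, 0], "gripper": 1}]}}

```text
time_s: 18.75
position: [0.3614, 0.2882, 0.1309]
tcp_rot: [[1.0, 0.016, 0.002], [0.016, -1.0, 0.001], [0.002, -0.001, -1.0]]
force: [0.1, -1.6, 5.0]
opening: 0.459
```

```bash
python3 go.py .362 .2885 .28 0.8 .645 -.048 .28 0.8
python3 - <<'E'
from m import *
j=L(407,63,.097);c=L(294,71,.072);print(tomat(j),np.linalg.norm(j-c)); print(tomat((L(664,168,.01)+L(668,445,.01))/2),tomat((L(315,165,.01)+L(317,445,.01))/2))
E
```

```text
offset [0.09, -0.04, -14.91] rot [-0.03, -0.1, 0.1]
offset [27.83, 34.04, 0.0] rot [0.0, 0.0, 0.0]
mat [0.4804 0.0179] yaw 0.83 size 0.3292018272101026 0.23813267385268846
[0.16683048 0.05054947] 0.08068260732925878
[ 0.0003685  -0.13028732] [0.00142651 0.12347759]
```

Call:
{"api": "arm_command", "payload": {"targets": [{"offset": [0, 0, -4], "rot": [0, 0, 0], "gripper": 1}, {"offset": [0, 0, -8], "rot": [0, 0, 0], "gripper": 1}, {"offset": [0, 0, -12], "rot": [0, 0, 0], "gripper": 1}, {"offset": [0, 0, -14], "rot": [0, 0, 0], "gripper": 1}]}}

```text
time_s: 19.15
position: [0.3615, 0.2886, 0.2731]
tcp_rot: [[1.0, 0.016, 0.004], [0.016, -1.0, 0.002], [0.004, -0.002, -1.0]]
force: [-0.0, -0.4, -1.6]
opening: 0.459
```

Call:
{"api": "arm_command", "payload": {"targets": [{"offset": [3, 4, 0], "rot": [0, 0, 0], "gripper": 1}, {"offset": [6, 8, 0], "rot": [0, 0, 0], "gripper": 1}, {"offset": [9, 12, 0], "rot": [0, 0, 0], "gripper": 1}, {"offset": [12, 16, 0], "rot": [0, 0, 0], "gripper": 1}, {"offset": [15, 20, 0], "rot": [0, 0, 0], "gripper": 1}, {"offset": [18, 24, 0], "rot": [0, 0, 0], "gripper": 1}, {"offset": [20, 28, 0], "rot": [0, 0, 0], "gripper": 1}, {"offset": [22, 32, 0], "rot": [0, 0, 0], "gripper": 1}]}}

```text
time_s: 19.95
position: [0.5862, -0.0302, 0.2697]
tcp_rot: [[1.0, 0.015, -0.001], [0.015, -1.0, 0.001], [-0.001, -0.001, -1.0]]
force: [0.8, 0.7, 0.1]
opening: 0.462
```

Call:
{"api": "arm_command", "payload": {"targets": [{"offset": [3, 1, 0], "rot": [0, 0, 0], "gripper": 1}, {"offset": [5.9, 2, 0], "rot": [0, 0, 0], "gripper": 1}, {"offset": [5.9, 2, 0], "rot": [0, 0, 0], "gripper": 1}, {"offset": [5.9, 2, 0], "rot": [0, 0, 0], "gripper": 1}]}}

```text
time_s: 20.35
position: [0.6445, -0.0476, 0.2691]
tcp_rot: [[1.0, 0.015, -0.003], [0.015, -1.0, 0.001], [-0.003, -0.001, -1.0]]
force: [-0.9, -0.0, -1.4]
opening: 0.463
```

```bash
python3 go.py .645 -.048 .132 0.8;  python3 - <<'E'
from rig import viewer
import cv2,numpy as np
a=viewer.capture("top")["frame"][:,:,::-1]; b=viewer.capture("scene")["frame"][:,:,::-1]
o=np.vstack([cv2.resize(a[110:210,220:380],(480,300)),cv2.resize(b[120:240,230:390],(480,300))]); cv2.imwrite("pics/t7.png",o)
E
```

```text
offset [0.08, 0.06, 13.71] rot [-0.05, 0.15, 0.06]
```

View pics/t7.png

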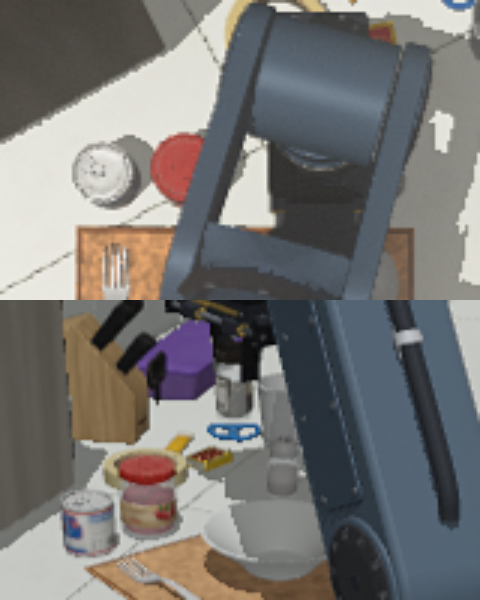

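The spice jar hangs upright between the jam jar and the shaker, and the row is unmoved. Lowering it.

Call:
{"api": "arm_command", "payload": {"targets": [{"offset": [0, 0, 4], "rot": [0, 0, 0], "gripper": 1}, {"offset": [0, 0, 8], "rot": [0, 0, 0], "gripper": 1}, {"offset": [0, 0, 11], "rot": [0, 0, 0], "gripper": 1}, {"offset": [0, 0, 12.8], "rot": [0, 0, 0], "gripper": 1}, {"offset": [0, 0, 13.5], "rot": [0, 0, 0], "gripper": 1}, {"offset": [0, 0, 13.8], "rot": [0, 0, 0], "gripper": 1}, {"offset": [0, 0, 13.8], "rot": [0, 0, 0], "gripper": 1}, {"offset": [0, 0, 13.8], "rot": [0, 0, 0], "gripper": 1}]}}

```text
time_s: 21.25
position: [0.6458, -0.0477, 0.1337]
tcp_rot: [[1.0, 0.016, 0.002], [0.016, -1.0, -0.001], [0.002, 0.001, -1.0]]
force: [0.2, -0.4, -1.1]
opening: 0.461
```

Call:
{"api": "arm_command", "payload": {"targets": [{"offset": [0, 0, 0], "rot": [0, 0, 0], "gripper": 0.3}, {"offset": [0, 0, 0], "rot": [0, 0, 0], "gripper": 0.2}, {"offset": [0, 0, 0], "rot": [0, 0, 0], "gripper": 0.2}, {"offset": [0, 0, 0], "rot": [0, 0, 0], "gripper": 0.2}, {"offset": [0, 0, -4], "rot": [0, 0, 0], "gripper": 0.2}, {"offset": [0, 0, -8], "rot": [0, 0, 0], "gripper": 0.2}, {"offset": [0, 0, -12], "rot": [0, 0, 0], "gripper": 0.2}, {"offset": [0, 0, -15], "rot": [0, 0, 0], "gripper": 0.2}]}}

```text
time_s: 22.05
position: [0.6457, -0.0478, 0.2851]
tcp_rot: [[1.0, 0.015, 0.003], [0.015, -1.0, -0.001], [0.003, 0.001, -1.0]]
force: [0.7, -0.3, -0.6]
opening: 0.801
```

Call:
{"api": "arm_command", "payload": {"targets": [{"offset": [-5, 5, -1], "rot": [0, 0, 0], "gripper": 0.2}, {"offset": [-8, 10, -1], "rot": [0, 0, 0], "gripper": 0.2}, {"offset": [-10, 15, -1], "rot": [0, 0, 0], "gripper": 0.2}, {"offset": [-12, 20, -1], "rot": [0, 0, 0], "gripper": 0.2}, {"offset": [-15, 24, -1], "rot": [0, 0, 0], "gripper": 0.2}, {"offset": [-18, 28, -1], "rot": [0, 0, 0], "gripper": 0.2}, {"offset": [-18, 30, -1], "rot": [0, 0, 0], "gripper": 0.2}, {"offset": [-18, 30, -1], "rot": [0, 0, 0], "gripper": 0.2}]}}

```text
time_s: 22.85
position: [0.4676, -0.3563, 0.2926]
tcp_rot: [[1.0, 0.009, 0.001], [0.009, -1.0, -0.004], [0.001, 0.004, -1.0]]
force: [-0.5, -0.4, -0.8]
opening: 0.803
```

Run:
```python
from rig import viewer
import cv2,numpy as np
a=viewer.capture("top")["frame"][:,:,::-1]; b=viewer.capture("scene")["frame"][:,:,::-1]
o=cv2.resize(a[150:290,180:380],(800,560),interpolation=cv2.INTER_CUBIC); o[340:,0:260]=cv2.resize(b[140:255,230:366],(260,220)); cv2.imwrite("pics/t8.png",o)
```

```text
(no output)
```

View pics/t8.png

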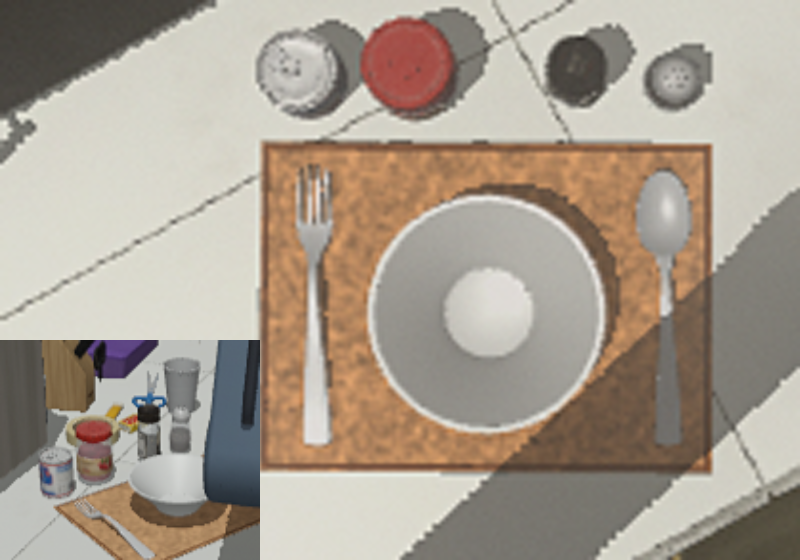

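The fork, spoon, jam jar and spice jar (cap at (577,70)) are all in place and upright. The bowl, can and shaker are at their starting pixels. Handing in.

Run:
```python
from m import *
from rig import ticket
s=L(577,70,.105);h=L(674,77,.09); print(tomat(s),np.linalg.norm(s-h))
print(ticket.hand_in())
```

```text
mat [0.4804 0.0179] yaw 0.83 size 0.3292018272101026 0.23813267385268846
[ 0.16105921 -0.06505534] 0.06651519271663059
the job is handed in; nothing more can be done
None
```

The place is laid and the row behind the mat is complete. I handed the job in at about 23 s on the robot's clock, with the arm clear of everything. No verdict is reported.

My last measurements, read off the top picture in the mat's frame:

| Item | Position or distance | Allowed |
|---|---|---|
| Fork | y = +123 mm, x = +1 mm | y 109 to 139 mm, x ±25 mm |
| Spoon | y = −130 mm, x = 0 mm | y −139 to −109 mm, x ±25 mm |
| Jam jar | x = 167 mm, 81 mm from the can, centre to centre | x 150 to 180 mm, 66 to 97 mm |
| Spice jar | x = 161 mm, 67 mm from the shaker, centre to centre | x 150 to 180 mm, 48 to 79 mm |

- **Cutlery:** both pieces look parallel to the mat's side edges by eye, with tines and spoon bowl pointing away from the sitter. I put the spoon about 6 mm outside the midway line so the opening fingers would clear the bowl's rim.
- **Shaker distance:** the shaker leans and I measured it from its top, so its distance to the spice jar may be a few mm off.
- **Things to leave:** bowl, shaker and can appear at the same pixels as at the start. I did not measure the mug and tumbler again, but the arm passed well clear of them.

No check failed. The only disagreement was small: the spice jar reads about 4 mm nearer the robot in the picture than where the gripper set it down.

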